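# Assemble the stained-glass table lamp

### The arm

A 6-joint arm with a two-finger parallel gripper is mounted at the origin on a cart in front of the work surface, level with it; the furniture and walls round the work are solid. World frame = base frame: x ahead of the robot, y to its left, z up, the work surface at z = 0. Lengths are in mm, angles in degrees, forces in N, time in s.
With the tool pointing down it reaches from about 300 to 850 mm from the base axis. Payload 4.2 kg.
Tool frame: the origin (TCP) lies midway between the tips of the shut fingers; the grasp point (between the pads) lies 19 mm behind it (env.grasp_offset is the distance from the TCP to the grasp point, in mm); z points along the fingers, y is the line along which they close (so a half turn about z gives the same grasp; the last joint's range is limited). The gripper opens to 91 mm and grips with 3 to 60 N. Pads are 32 mm wide; open, the fingers measure 118 mm over their backs; the gripper's body (76 mm by 178 mm) begins 60 mm behind the grasp point.
Start: joints at [-76.776, 18.312, 89.639, -0, 72.044, -1.146], TCP at [142.705, -557.026, 213.976] pointing down, gripper open.
Joint ranges: [-177.97, 177.97], [-48.28, 115.42], [12.27, 149.76], [-77.06, 257.06], [2.81, 150.46], [-146.56, 146.56]. Speed limits (degrees/s): [147.25, 147.25, 180, 180, 180, 180].

### API

Orientations are given as [roll, pitch, yaw] about the fixed x, y, z axes, in that order (R = Rz(yaw) Ry(pitch) Rx(roll)).
In Python, from workcell import env, optics gives the robot as it stands. The module is installed in compiled form; this text tells all that it offers.
- The arm moves only by the tool send_rows, never from a script. Its argument "targets" is a list that holds one entry, the list of rows, each a list of 7 numbers: the turn, a rotation vector about the world's x, y, z scaled (see below), then the shift along the world's x, y, z scaled (see below), then the closure, from -1 (fully open) to 1 (shut). In form: [[[rx, ry, rz, x, y, z, gripper], ...]]. A call has 1 to 12 rows; each row shifts and turns the commanded pose from where the row before left it; what a row does not reach is not made up. The controller multiplies each number of a shift by 0.2 m and each number of a turn by pi/2 rad. A row lasts 1/10 s, in which the tool goes at most 50 mm and 8.59 degrees, less where a joint would pass 70% of its speed; a pose out of reach is approached as far as the arm can. A call with a number of a shift or a turn outside -1 to 1 is refused whole. A call with a gripper value outside its range is refused whole. The fingers move at their own pace and stop on an object; "grip_force" is the grip in N (left out, the last holds). Time passes only in rows, so rows that do not move let the fingers close. It gives the time, the measured TCP pose, the force, the opening and the grip force at its end, in the units of the state.
- env.state(): the state, without advancing time (a new reading comes with each control period).
- optics.grab_frame(name): name is "scene" or "top"; returns (picture, depth): 400x640x3 uint8, red, green, blue; 400x640 float32, mm along the optical axis (not along the pixel's ray), 0 where there is no reading.
- optics.camera_info(name): a dict with "camera_matrix" (3x3 intrinsics, pixels), "R" (3x3) and "t" (3): a world point X has camera coordinates R X + t. Camera axes: x right, y down, z forward; pixel columns grow to the right and rows downward; lengths in mm; the calibration is good to about 2 mm. A picture is of the moment at which its call begins. camera_info takes no time and is no camera call.
- env.job_done(): hands the job in; it is judged then, once.
Trained networks look in the newest picture that a camera, given by its name, has taken for a name from the list of things; names that differ only in an ending like _2 or _b are one class to them, and where a whole thing is asked for, a point or a joint stands for the part that bears it (a point fixed in the world has none). Each returns a list of dicts, best first, with "conf" (0 to 1); they miss things now and then, are a little off and sometimes report something else, mostly with a low value. They report only what shows in the picture. A call takes as long as a camera call. They do not tell look-alikes from the thing itself.
- optics.silhouettes(camera, name): "mask" (400x640 bool, what is visible of it) and "at" ([column, row] in pixels, amid what is visible of it).
- optics.place_of(camera, name): "at" ([column, row] in pixels: a listed point, or the origin of a listed thing).
The state is a dict: "time_s": time; "qpos": joint angles; "qvel": joint speeds; "effort": joint torques, N m; "ee_pos": TCP position; "ee_rot": TCP orientation; "force": force on the tool from outside, world axes, zero at the start; "torque": the same for the moment, N m; "gripper_width": finger opening in mm; "gripper_force": force on a finger pad.
Only numpy, scipy, OpenCV 4.12 (cv2) and the standard library are available. Lean on these libraries where they do the work, as an engineer would, in place of code of your own. Each camera call takes 0.05 s, during which the arm holds its last target. There are 200 camera calls.

### The job

Build up the small lamp on its dark wooden foot, one part after another from the bottom up: first the LED plate, fully down over both pins of the foot (its round hole on the thick round pin, its slot on the thin diamond pin), then the white glass diffuser over the LED, then the stained-glass shade flat on the foot's ledge around the deck, and last the brass cap with its spigot in the shade's collar. Set the parts down rather than dropping them, let go of everything, and leave the small oil bottle and the pink glass nugget where they are.

Things in the scene. Friction and masses are not known exactly. Their poses are not given: they have to be found in the camera images.
- foot_deck (a point): Lamp foot, dark turned wood, 136 mm across, heavy, immovable. Point: centre of its round aluminium deck, 32 mm up; deck 93 mm across, edge chamfered, 6 mm above the ledge round it (dark felt ring on wood). Two pointed brass pins, 12 mm tall: round, 9 mm, at x -29 mm (red dot beyond it), slim diamond, 5 mm across y, 3 along x, at x +29 mm. Axes: x from round to diamond pin, z up.
- plate_boss (a point): LED plate, aluminium, 80 (x) x 42 x 5 mm, lying flat, 0.15 kg; held by its white boss, 26 mm wide, 5 to 21 mm above the underside. Point: boss centre, 13 mm up. 11 mm round hole at x -29 (red dot near), slot 10 (x) x 7 (y) mm at x +29. Fits one way: x as the foot's x. Seated: point 13 mm above deck; pins stand 7 mm proud, so fingers on the boss's y sides.
- diffuser_mid (a point): Diffuser: opal white glass cup standing mouth down, 42 mm wide, 44 mm tall, top 8 mm rounded, bore 34 mm, 0.10 kg. Point: its centre, 22 mm up, z up. It goes on the LED plate over the boss, between the pins (pin flanks 24.5 and 27 mm from the plate's centre); point then 27 mm above the deck. Held in its upper half, the fingers stay clear of the pins.
- shade_mid (a point): Shade: hollow six-sided stained-glass pyramid, green with red and amber border, 108 mm across flats (100 inside), 125 across corners, 98 mm tall, 0.30 kg. Held from outside by its round brass collar, 50 mm wide (42 inside), 78 to 98 mm up; glass spreads below it. Point: on the axis, 49 mm up. Seated on the ledge round the deck, any way round: point 43 mm above deck.
- cap_mid (a point): Cap: brass, 58 mm wide, 36 mm tall, 0.12 kg, standing on its spigot (35 mm wide, 8 mm tall); domed flange 8 to 18 mm up, knob 16 mm wide from 18 to 36 mm up, by which it is held. Point: on the axis, 18 mm up, z up. Seated: spigot in the shade's collar, flange on the collar's top edge, point 59 mm above the shade's point.
- oil_mid (a point): Bystander: small cream bottle of cutter oil with a red cap, 35 mm diameter, 73 mm tall, standing loose among the parts; this point is 36 mm up. Leave it standing.
- nugget: Bystander: pink glass nugget, 20 mm across, 9 mm high, loose; origin at its underside. Leave it.
Mind the look-alikes: they are no part of the job. Of the things that look like the part that bears cap_mid, take the one that is farthest to the robot's right at the start.

How it is judged (in metres and radians):
On the way, in this order (a step that is already met when the one before it is completed fails the run):
1. the LED plate is down over both pins and released (horizontal distance between plate_boss and foot_deck below 0.0035 m and z of plate_boss in the frame of foot_deck between 0.0105 and 0.0155 m and angle between plate_boss's own z axis and vertical below 0.05 rad and angle between the x axis of plate_boss and the x axis of foot_deck, either way round below 0.08 rad and contact force between the fingers and led_plate below 0.2 N), for 0.2 s.
2. the diffuser stands on the plate over the LED and is released (horizontal distance between plate_boss and foot_deck below 0.0035 m and z of plate_boss in the frame of foot_deck between 0.0105 and 0.0155 m and angle between each of plate_boss, diffuser_mid's own z axis and vertical below 0.05 rad and angle between the x axis of plate_boss and the x axis of foot_deck, either way round below 0.08 rad and horizontal distance between diffuser_mid and plate_boss below 0.008 m and z of diffuser_mid in the frame of foot_deck between 0.0245 and 0.0295 m and contact force between the fingers and diffuser below 0.2 N), for 0.2 s.
3. the shade stands on the foot's ledge and is released (horizontal distance between plate_boss and foot_deck below 0.0035 m and z of plate_boss in the frame of foot_deck between 0.0105 and 0.0155 m and angle between each of plate_boss, diffuser_mid, shade_mid's own z axis and vertical below 0.05 rad and angle between the x axis of plate_boss and the x axis of foot_deck, either way round below 0.08 rad and horizontal distance between diffuser_mid and plate_boss below 0.008 m and z of diffuser_mid in the frame of foot_deck between 0.0245 and 0.0295 m and horizontal distance between shade_mid and foot_deck below 0.008 m and z of shade_mid in the frame of foot_deck between 0.0405 and 0.0455 m and contact force between the fingers and shade below 0.2 N), for 0.2 s.
4. the cap sits in the shade's collar and is released (horizontal distance between plate_boss and foot_deck below 0.0035 m and z of plate_boss in the frame of foot_deck between 0.0105 and 0.0155 m and angle between each of plate_boss, diffuser_mid, shade_mid, cap_mid's own z axis and vertical below 0.05 rad and angle between the x axis of plate_boss and the x axis of foot_deck, either way round below 0.08 rad and horizontal distance between diffuser_mid and plate_boss below 0.008 m and z of diffuser_mid in the frame of foot_deck between 0.0245 and 0.0295 m and horizontal distance between shade_mid and foot_deck below 0.008 m and z of shade_mid in the frame of foot_deck between 0.0405 and 0.0455 m and horizontal distance between cap_mid and shade_mid below 0.008 m and z of cap_mid in the frame of shade_mid between 0.0565 and 0.0615 m and contact force between the fingers and cap below 0.2 N), for 0.2 s.
At the end, for the whole second after the job is handed in: The finished lamp stands upright (3 degrees), released and at rest: plate within 3.5 mm of the deck's centre and 4.5 degrees of its x axis; diffuser and shade within 8 mm of the lamp's axis, cap within 8 mm of the shade's; each within 2.5 mm of its seated height (horizontal distance between plate_boss and foot_deck below 0.0035 m and z of plate_boss in the frame of foot_deck between 0.0105 and 0.0155 m and angle between each of plate_boss, diffuser_mid, shade_mid, cap_mid's own z axis and vertical below 0.05 rad and angle between the x axis of plate_boss and the x axis of foot_deck, either way round below 0.08 rad and horizontal distance between diffuser_mid and plate_boss below 0.008 m and z of diffuser_mid in the frame of foot_deck between 0.0245 and 0.0295 m and horizontal distance between shade_mid and foot_deck below 0.008 m and z of shade_mid in the frame of foot_deck between 0.0405 and 0.0455 m and horizontal distance between cap_mid and shade_mid below 0.008 m and z of cap_mid in the frame of shade_mid between 0.0565 and 0.0615 m and linear speed of each of led_plate, diffuser, shade, cap below 0.02 m/s); the robot touches nothing.
It fails at once if a lamp part is dropped: let go of and falling faster than 0.5 m/s ((contact force between the fingers and led_plate below 0.05 N and linear speed of led_plate above 0.5 m/s) or (contact force between the fingers and diffuser below 0.05 N and linear speed of diffuser above 0.5 m/s) or (contact force between the fingers and shade below 0.05 N and linear speed of shade above 0.5 m/s) or (contact force between the fingers and cap below 0.05 N and linear speed of cap above 0.5 m/s)).
It fails at once if the oil bottle is shifted by more than 20 mm or tips over (distance of oil_mid from where it was at the start of the episode above 0.02 m or angle between oil_mid's own z axis and vertical above 0.5 rad).
It fails at once if the nugget is shifted by more than 20 mm (distance of nugget from where it was at the start of the episode above 0.02 m).
It also fails if it takes over 144 s, if anything falls off the work surface, if the arm or the gripper's body presses on something with over 40 N, if the wrist force passes 120 N, or if a joint passes its speed limit or range.

## Working session

There is one attempt and no reset: what is moved stays moved. The work goes in short steps, Python scripts to look and compute and a tool call to move; the robot and the scene stay as the last step left them, time stands still between calls to the robot, and variables do not carry over. Pictures are saved under pics/ and viewed, at most 14 in all, crops included, and the job is handed in when it is done.

Besides the shell and the picture viewer there is one more tool, called after "Request:" as name(argument=value, ...) on one line, values as JSON. send_rows: Moves the arm, as the interface text tells. Its arguments: {"type":"object","properties":{"targets":{"type":"array"},"grip_force":{"type":"number"}},"required":["targets"]}

```bash
mkdir -p pics
cat > h.py <<'E'
import numpy as np, cv2
from workcell import env, optics
def cam(n):
    c=optics.camera_info(n); return np.array(c["camera_matrix"]),np.array(c["R"]),np.array(c["t"])
def back(n,u,v,z):
    "pixel -> world at height z"
    K,R,t=cam(n); d=R.T@np.linalg.inv(K)@np.array([u,v,1.]); o=-R.T@t
    return o+d*(z-o[2])/d[2]
def cloud(n,depth):
    K,R,t=cam(n); v,u=np.mgrid[:400,:640]
    p=np.stack([(u-K[0,2])/K[0,0]*depth,(v-K[1,2])/K[1,1]*depth,depth],-1)
    return (p-t)@R
def proj(n,X):
    K,R,t=cam(n); c=K@(R@np.array(X,float)+t); return c[:2]/c[2]
def save(img,f): cv2.imwrite('pics/'+f,img[:,:,::-1])
E
python3 - <<'E'
from h import *
s=env.state(); print({k:np.round(v,2) for k,v in s.items()}, env.grasp_offset)
H={'foot_deck':32,'plate_boss':13,'diffuser_mid':22,'shade_mid':49,'cap_mid':18,'oil_mid':36,'nugget':0}
for n in('scene','top'):
    K,R,t=cam(n); print(n,np.round(-R.T@t),np.round(K[0,0]),np.round(R[2],2))
    im,d=optics.grab_frame(n); save(im,n+'0.png'); np.save(n+'0.npy',d)
    for k,z in H.items():
        for r in optics.place_of(n,k)[:4]:
            print(k,round(r['conf'],2),np.round(r['at']),np.round(back(n,*r['at'],z)))
E
```

```text
{'time_s': np.float64(0.0), 'qpos': array([-76.77,  18.35,  89.71,  -0.  ,  72.04,  -1.15]), 'qvel': array([-0.03,  0.02,  0.04,  0.07,  0.02,  0.04]), 'effort': array([ -0.  , -41.25, -23.2 ,   0.07,   0.05,  -0.  ]), 'ee_pos': array([ 142.59, -556.5 ,  213.1 ]), 'ee_rot': array([-179.9 ,   -0.  ,   14.37]), 'force': array([ 0.23, -0.  , -0.27]), 'torque': array([-0.01,  0.02,  0.01]), 'gripper_force': np.float64(0.0), 'gripper_width': np.float64(91.09)} 18.8
scene [-83. 779. 810.] 407.0 [ 0.57 -0.42 -0.7 ]
foot_deck 0.7 [334. 178.] [625. 209.  32.]
plate_boss 0.77 [408. 193.] [465.  60.  13.]
diffuser_mid 0.57 [317. 235.] [480. 373.  22.]
shade_mid 0.74 [370. 148.] [661.  41.  49.]
cap_mid 0.92 [312. 298.] [336. 491.  18.]
cap_mid 0.7 [380. 232.] [396. 231.  18.]
cap_mid 0.7 [223. 337.] [367. 695.  18.]
oil_mid 0.66 [360. 199.] [512. 205.  36.]
nugget 0.4 [370. 184.] [569. 113.   0.]
top [ 410.  368. 1529.] 482.0 [ 0.05 -0.02 -1.  ]
foot_deck 0.86 [360. 151.] [635. 203.  32.]
plate_boss 0.56 [406. 206.] [459.  58.  13.]
diffuser_mid 0.67 [310. 199.] [487. 362.  22.]
shade_mid 0.85 [412. 141.] [659.  42.  49.]
cap_mid 0.8 [272. 250.] [332. 485.  18.]
cap_mid 0.62 [350. 228.] [394. 241.  18.]
cap_mid 0.52 [207. 243.] [359. 687.  18.]
oil_mid 0.41 [359. 191.] [507. 211.  36.]
nugget 0.4 [389. 171.] [574. 107.   0.]
```

Run:
```python
import cv2
a=cv2.imread('pics/top0.png')[60:310,170:470]; cv2.imwrite('pics/top0c.png',cv2.resize(a,None,fx=2.4,fy=2.4,interpolation=3)[:600])
a=cv2.imread('pics/scene0.png')[100:380,180:480]; cv2.imwrite('pics/scene0c.png',cv2.resize(a,None,fx=2.1,fy=2.1,interpolation=3))
```

```text
(no output)
```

View pics/top0c.png

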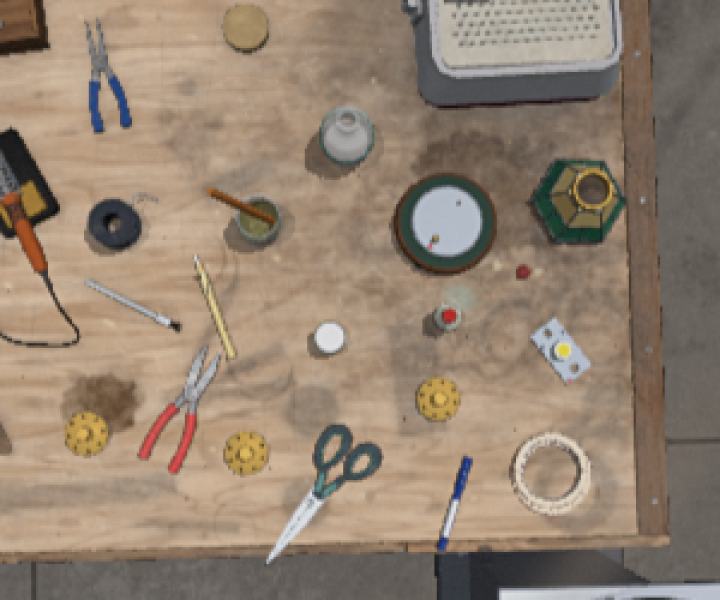

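View pics/scene0c.png

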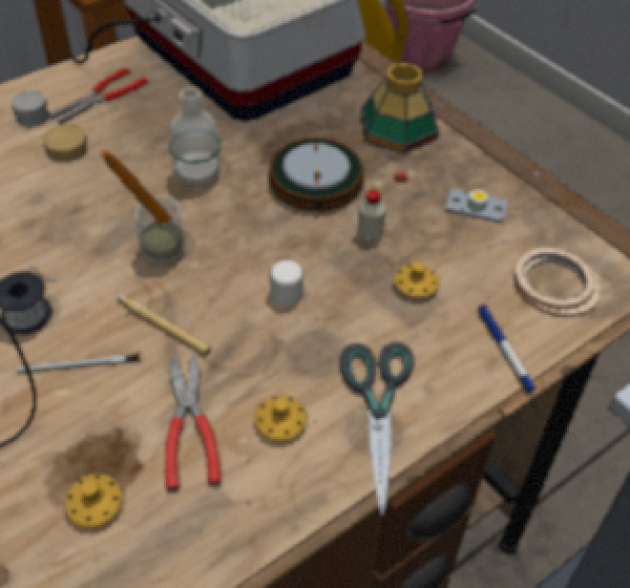

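Run:
```python
from h import *
til=[]
for n in('scene','top'):
    ims=[optics.grab_frame(n) for _ in range(4)]
    im=np.mean([i[0] for i in ims],0).astype(np.uint8); D=np.median([i[1] for i in ims],0)
    P=cloud(n,D); np.save(n+'_P.npy',P); np.save(n+'_im.npy',im)
    for nm,X in(('foot_deck',(630,206,32)),('plate_boss',(462,59,13)),('diffuser_mid',(484,367,22)),('cap_mid',(396,236,18)),('shade_mid',(660,42,49)),('oil_mid',(510,208,36))):
        u,v=np.round(proj(n,X)).astype(int)
        ms=[r for r in optics.silhouettes(n,nm) if np.hypot(r['at'][0]-u,r['at'][1]-v)<25]
        if not ms: print(n,nm,'none'); continue
        m=ms[0]['mask']; p=P[m]; p=p[np.isfinite(p).all(1)]
        hi=np.percentile(p[:,2],[5,50,95]); 
        top=p[abs(p[:,2]-hi[2])<6]
        print(n,nm,m.sum(),'z',np.round(hi),'mean',np.round(p.mean(0),1),'top',np.round(top.mean(0),1),len(top))
    for X,w in(((630,206,32),26),((462,59,13),20)):
        u,v=np.round(proj(n,X)).astype(int); print(n,X,'crop origin',u-w,v-w,'scale',290/(2*w))
        til.append(cv2.resize(im[v-w:v+w,u-w:u+w],(290,290),interpolation=cv2.INTER_CUBIC))
save(np.vstack([np.hstack(til[:2]),np.hstack(til[2:])]),'tiles.png')
```

```text
scene foot_deck 1309 z [ 9. 28. 34.] mean [622.8 226.9  26.4] top [631.8 220.3  32.3] 613
scene plate_boss 347 z [ 1.  6. 22.] mean [460.9  71.8   8. ] top [462.   70.2  21.8] 52
scene diffuser_mid 323 z [ 1. 37. 46.] mean [478.5 379.1  30. ] top [483.9 376.1  44.3] 135
scene cap_mid 290 z [12. 16. 37.] mean [400.3 237.6  18.3] top [402.9 234.4  36.2] 30
scene shade_mid 1116 z [ 6. 46. 96.] mean [650.7  50.5  42.9] top [660.4  41.1  96.1] 103
scene oil_mid 278 z [ 1. 41. 74.] mean [503.6 225.7  38.6] top [507.  223.3  72.4] 36
scene (630, 206, 32) crop origin 308 151 scale 5.576923076923077
scene (462, 59, 13) crop origin 389 174 scale 7.25
top foot_deck 1486 z [10. 28. 34.] mean [629.1 217.1  27.1] top [631.7 216.1  31.5] 743
top plate_boss 341 z [ 1.  5. 22.] mean [458.8  67.9   7. ] top [460.3  67.6  20.9] 54
top diffuser_mid 148 z [34. 43. 47.] mean [481.9 372.5  41. ] top [482.7 372.6  43.7] 114
top cap_mid 239 z [11. 16. 36.] mean [401.1 230.4  17. ] top [400.2 231.7  36. ] 22
top shade_mid 969 z [ 3. 44. 97.] mean [649.5  47.5  46.7] top [657.7  37.8  97.2] 76
top oil_mid 85 z [47. 54. 73.] mean [503.7 221.2  58.5] top [505.3 220.4  71.7] 29
top (630, 206, 32) crop origin 333 126 scale 5.576923076923077
top (462, 59, 13) crop origin 386 185 scale 7.25
```

View pics/tiles.png

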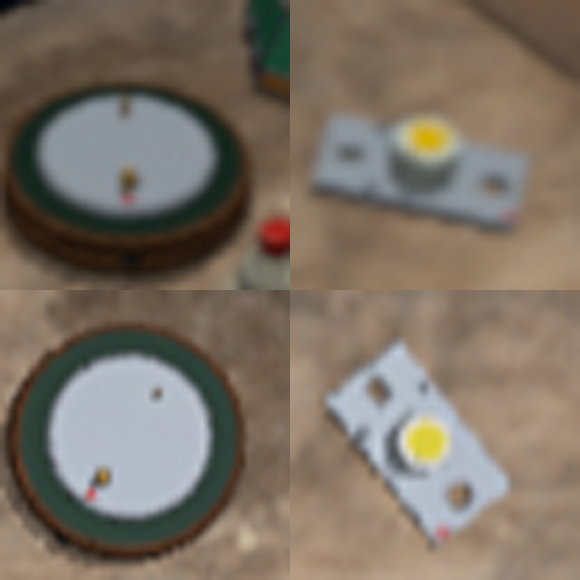

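Run:
```python
from h import *
def px(o,s,x,y): return o[0]+(x+.5)/s-.5, o[1]+(y+.5)/s-.5
s=290/52
for n,o,a,b in(('scene',(308,151),(128,180),(124,107)),('top',(333,126),(104,188),(156,103))):
    A=back(n,*px(o,s,*a),38);B=back(n,*px(o,s,*b),38);d=B-A
    print(n,'pins',np.round(A,1),np.round(B,1),'mid',np.round((A+B)/2,1),'len',np.hypot(*d[:2]).round(1),'yaw',np.degrees(np.arctan2(d[1],d[0])).round(1))
s=290/40
for n,o,rs,sl,bo in(('scene',(389,174),(495-290,184),(352-290,152),(427-290,138)),('top',(386,185),(459-290,494-290),(378-290,388-290),(426-290,440-290))):
    A=back(n,*px(o,s,*rs),5);B=back(n,*px(o,s,*sl),5);d=B-A
    print(n,'holes mid',np.round((A+B)/2,1),'len',np.hypot(*d[:2]).round(1),'yaw',np.degrees(np.arctan2(d[1],d[0])).round(1),'boss',np.round(back(n,*px(o,s,*bo),21),1))
for n in('scene','top'):
    im=np.load(n+'_im.npy').astype(int)
    for X,z,w,th in(((632,217,32),32,26,115),((462,68,5),5,20,125)):
        u,v=np.round(proj(n,X)).astype(int)
        c=im[v-w:v+w,u-w:u+w]; m=((c[...,2]>th)&(c[...,2]>=c[...,0]-8)).astype(np.uint8)
        if z==5: m=((c[...,2]>c[...,0]-12)&(c[...,2]>95)).astype(np.uint8)
        m=cv2.morphologyEx(m,cv2.MORPH_CLOSE,np.ones((5,5)))
        _,L,S,_=cv2.connectedComponentsWithStats(m); k=1+S[1:,4].argmax()
        vv,uu=np.nonzero(L==k); W=np.array([back(n,a+u-w,b+v-w,z)[:2] for a,b in zip(uu,vv)])
        r=cv2.minAreaRect(W.astype(np.float32)); print(n,z,len(W),'mean',W.mean(0).round(1),'rect',np.round(r[0],1),np.round(r[1],1),round(r[2],1))
```

```text
scene pins [609.5 233.8  38. ] [657.9 200.2  38. ] mid [633.7 217.   38. ] len 58.9 yaw -34.8
top pins [608.2 231.2  38. ] [655.4 200.7  38. ] mid [631.8 215.9  38. ] len 56.3 yaw -32.9
scene holes mid [462.8  66.3   5. ] len 57.4 yaw 35.7 boss [463.5  66.9  21. ]
top holes mid [461.6  66.7   5. ] len 58.3 yaw 35.7 boss [461.4  66.6  21. ]
scene 32 483 mean [632.  218.1] rect [632.  218.4] [88.5 85.3] 54.8
scene 5 265 mean [462.2  69.7] rect [462.9  68.2] [80.3 44.6] 36.1
top 32 675 mean [632.2 215.7] rect [631.7 215. ] [88.  88.3] 88.7
top 5 320 mean [461.2  67.7] rect [460.9  67.5] [80.6 43.7] 36.5
```

Request:
send_rows(targets=[[[0, 0, 0.0933, 0.0667, 0.13, -0.0208, -1], [0, 0, 0.0933, 0.0667, 0.13, -0.0208, -1], [0, 0, 0.0933, 0.0667, 0.13, -0.0208, -1], [0, 0, 0.0933, 0.0667, 0.13, -0.0208, -1], [0, 0, 0.0933, 0.0667, 0.13, -0.0208, -1], [0, 0, 0.0933, 0.0667, 0.13, -0.0208, -1], [0, 0, 0.0933, 0.0667, 0.13, -0.0208, -1], [0, 0, 0.0933, 0.0667, 0.13, -0.0208, -1], [0, 0, 0.0933, 0.0667, 0.13, -0.0208, -1], [0, 0, 0.0933, 0.0667, 0.13, -0.0208, -1], [0, 0, 0.0933, 0.0667, 0.13, -0.0208, -1], [0, 0, 0.0933, 0.0667, 0.13, -0.0208, -1]]], grip_force=20)

```text
time_s: 3.0
ee_pos: [303.3, -244.0, 164.1]
ee_rot: [180.0, 0.0, 115.5]
force: [0.4, -0.2, -0.2]
gripper_width: 91.3
gripper_force: 0.0
```

Request:
send_rows(targets=[[[0, 0, 0.0933, 0.0667, 0.13, -0.0208, -1], [0, 0, 0.0933, 0.0667, 0.13, -0.0208, -1], [0, 0, 0.0933, 0.0667, 0.13, -0.0208, -1], [0, 0, 0.0933, 0.0667, 0.13, -0.0208, -1], [0, 0, 0.0933, 0.0667, 0.13, -0.0208, -1], [0, 0, 0.0933, 0.0667, 0.13, -0.0208, -1], [0, 0, 0.0933, 0.0667, 0.13, -0.0208, -1], [0, 0, 0.0933, 0.0667, 0.13, -0.0208, -1], [0, 0, 0.0933, 0.0667, 0.13, -0.0208, -1], [0, 0, 0.0933, 0.0667, 0.13, -0.0208, -1], [0, 0, 0.0933, 0.0667, 0.13, -0.0208, -1], [0, 0, 0.0933, 0.0667, 0.13, -0.0208, -1]]])

```text
time_s: 4.2
ee_pos: [463.4, 68.2, 114.1]
ee_rot: [-180.0, 0.0, -143.7]
force: [-0.4, -0.0, 0.3]
gripper_width: 90.8
gripper_force: 0.0
```

Request:
send_rows(targets=[[[0, 0, -0.004, -0.007, -0.006, -0.12, -1], [0, 0, 0, 0, 0, -0.15, -1], [0, 0, 0, 0, 0, -0.15, -1], [0, 0, 0, 0, 0, -0.08, -1], [0, 0, 0, 0, 0, -0.03, -0.5], [0, 0, 0, 0, 0, 0, 1], [0, 0, 0, 0, 0, 0, 1], [0, 0, 0, 0, 0, 0, 1], [0, 0, 0, 0, 0, 0, 1], [0, 0, 0, 0, 0, 0, 1], [0, 0, 0, 0, 0, 0, 1]]], grip_force=20)

```text
time_s: 5.3
ee_pos: [461.7, 65.8, 8.5]
ee_rot: [-180.0, 0.0, -144.5]
force: [-0.4, 0.5, -0.9]
gripper_width: 38.3
gripper_force: 0.0
```

Request:
send_rows(targets=[[[0, 0, 0, 0, 0, 0, 1], [0, 0, 0, 0, 0, 0, 1], [0, 0, 0, 0, 0, 0, 1], [0, 0, 0, 0, 0, 0, 1], [0, 0, 0, 0, 0, 0, 1]]])

```text
time_s: 5.8
ee_pos: [461.3, 65.9, 8.2]
ee_rot: [180.0, -0.0, -144.5]
force: [-1.4, 1.6, 2.1]
gripper_width: 25.2
gripper_force: 20.0
```

Request:
send_rows(targets=[[[0, 0, 0, 0, 0, 0.05, 1], [0, 0, 0, 0, 0, 0.1, 1], [0, 0, 0, 0, 0, 0.12, 1], [0, 0, 0, 0, 0, 0.12, 1], [0, 0, 0, 0, 0, 0.05, 1]]])

```text
time_s: 6.3
ee_pos: [462.8, 65.8, 98.4]
ee_rot: [-179.9, 0.2, -144.5]
force: [0.7, 0.3, -2.2]
gripper_width: 24.9
gripper_force: 20.0
```

Request:
send_rows(targets=[[[0, 0, -0.0648, 0.071, 0.0627, 0, 1], [0, 0, -0.0648, 0.071, 0.0627, 0, 1], [0, 0, -0.0648, 0.071, 0.0627, 0, 1], [0, 0, -0.0648, 0.071, 0.0627, 0, 1], [0, 0, -0.0648, 0.071, 0.0627, 0, 1], [0, 0, -0.0648, 0.071, 0.0627, 0, 1], [0, 0, -0.0648, 0.071, 0.0627, 0, 1], [0, 0, -0.0648, 0.071, 0.0627, 0, 1], [0, 0, -0.0648, 0.071, 0.0627, 0, 1], [0, 0, -0.0648, 0.071, 0.0627, 0, 1], [0, 0, -0.0648, 0.071, 0.0627, 0, 1], [0, 0, -0.0648, 0.071, 0.0627, 0, 1]]])

```text
time_s: 7.5
ee_pos: [631.9, 216.5, 95.1]
ee_rot: [-179.9, -0.1, 145.3]
force: [0.0, -0.6, -1.9]
gripper_width: 24.5
gripper_force: 20.0
```

Request:
send_rows(targets=[[[0, 0, 0, 0, 0, -0.08, 1], [0, 0, 0, 0, 0, -0.08, 1], [0, 0, 0, 0, 0, 0, 1], [0, 0, 0, 0, 0, 0, 1]]])

```text
time_s: 7.9
ee_pos: [631.5, 216.0, 63.6]
ee_rot: [-179.9, -0.0, 145.6]
force: [-0.8, -0.1, -1.4]
gripper_width: 25.1
gripper_force: 20.0
```

Run:
```python
from h import *
print(env.state()['ee_pos'].round(1),env.state()['ee_rot'].round(1))
til=[]
for n in('scene','top'):
    im=np.mean([optics.grab_frame(n)[0] for _ in range(4)],0).astype(np.uint8); np.save(n+'_im.npy',im)
    w=26;u,v=np.round(proj(n,(632,216,40))).astype(int); print(n,u-w,v-w)
    til.append(cv2.resize(im[v-w:v+w,u-w:u+w],(390,390),interpolation=cv2.INTER_CUBIC))
save(np.hstack(til),'held.png')
```

```text
[631.5 216.   63.6] [-179.9   -0.   145.6]
scene 305 150
top 330 126
```

View pics/held.png

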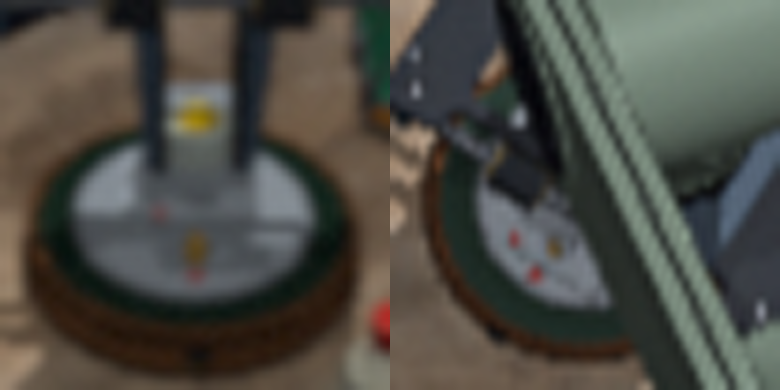

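```bash
cat >> h.py <<'E'
def red(im,u,v,r=3):
    u0,v0=int(round(u)),int(round(v)); c=im[v0-r:v0+r+1,u0-r:u0+r+1].astype(float)
    w=np.clip(c[...,0]-np.maximum(c[...,1],c[...,2]),0,None); w=np.clip(w-.35*w.max(),0,None)
    y,x=np.mgrid[-r:r+1,-r:r+1]; return u0+(w*x).sum()/w.sum(), v0+(w*y).sum()/w.sum()
def rot(a): a=np.radians(a); return np.array([[np.cos(a),-np.sin(a)],[np.sin(a),np.cos(a)]])
E
python3 - <<'E'
from h import *
px=lambda o,s,x,y:(o[0]+(x+.5)/s-.5,o[1]+(y+.5)/s-.5)
loc={}
for n,pf,ff,pl,cp in(('scene',cv2.imread('pics/scene0.png')[:,:,::-1],(308,151),(389,174),None),('top',cv2.imread('pics/top0.png')[:,:,::-1],(333,126),(386,185),None)):
    p=px(pl,7.25,*((512-290,215) if n=='scene' else (442-290,533-290)))
    f=px(ff,290/52,*((129,200) if n=='scene' else (91,494-290)))
    rp=red(pf,*p); rf=red(pf,*f)
    P=back(n,*rp,5)[:2]; F=back(n,*rf,32)[:2]
    C=np.array([462.8,66.6]) if n=='scene' else np.array([461.4,67.]); FC=np.array([632.7,217.5]) if n=='scene' else np.array([632.,216.])
    lp=rot(36).T@(P-C); lf=rot(-34).T@(F-FC)
    print(n,'plate red local',lp.round(1),'foot red',F.round(1),'local',lf.round(1),np.hypot(*lf).round(1))
    im=np.load(n+'_im.npy')
    o=(305,150) if n=='scene' else (330,126)
    hp=red(im,*px(o,7.5,*((158,212) if n=='scene' else (125,240))),2); hf=red(im,*px(o,7.5,*((196,272) if n=='scene' else (145,274))),2)
    H=back(n,*hp,60.5)[:2]; F2=back(n,*hf,32)[:2]
    print('  held plate red',H.round(1),'foot red now',F2.round(1),'rel',(H-F2).round(1),'in foot frame',(rot(-34).T@(H-F2)).round(1))
    # edges
    for q in((-40,21),(-40,-21),(40,21),(40,-21)):
        X=rot(-34)@np.array(q)+FC; a=proj(n,(*X,60.5)); print('   corner tile',q,((a-o+.5)*7.5-.5).round())
E
```

```text
scene plate red local [-41.8  17.3] foot red [604.6 237.3] local [-34.3   0.8] 34.4
  held plate red [613.5 248.4] foot red now [605.4 236.6] rel [ 8.1 11.8] in foot frame [ 0.1 14.3]
   corner tile (-40, 21) [144. 226.]
   corner tile (-40, -21) [255. 224.]
   corner tile (40, 21) [136.  93.]
   corner tile (40, -21) [242.  91.]
top plate red local [-40.9  17. ] foot red [600.2 237.7] local [-38.5   0.2] 38.5
  held plate red [611.3 249.2] foot red now [600.  237.9] rel [11.3 11.3] in foot frame [ 3.  15.7]
   corner tile (-40, 21) [107. 241.]
   corner tile (-40, -21) [194. 296.]
   corner tile (40, 21) [212.  78.]
   corner tile (40, -21) [298. 133.]
```

Run:
```python
from h import *
for n in('scene','top'):
    D=np.median([optics.grab_frame(n)[1] for _ in range(4)],0); P=cloud(n,D).reshape(-1,3)
    FC=np.array([632.7,217.5]) if n=='scene' else np.array([632.,216.])
    L=np.c_[(P[:,:2]-FC)@rot(-34),P[:,2]]
    m=(abs(L[:,0])<55)&(abs(L[:,1])<35)&(L[:,2]>52)&(L[:,2]<68)
    Q=L[m]; print(n,len(Q)); 
    for lo in range(-50,-8,4):
        q=Q[(Q[:,0]>=lo)&(Q[:,0]<lo+4)]
        if len(q): print(lo,len(q),'y',q[:,1].min().round(1),q[:,1].max().round(1),'z',np.percentile(q[:,2],[10,50,90]).round(1))
im=np.load('scene_im.npy'); 
for c in(325,327,332,335): print(c,im[170:186,c].mean(-1).round().astype(int))
```

```text
scene 145
-42 1 y -13.7 -13.7 z [60.7 60.7 60.7]
-38 28 y -19.5 20.1 z [59.  61.1 62.8]
-34 11 y -19.6 19.9 z [61.4 62.7 63.2]
-30 11 y -20.0 19.7 z [61.4 62.6 63.7]
-26 12 y -20.3 19.5 z [61.5 62.4 63. ]
-22 14 y -20.5 13.8 z [58.3 62.  63.1]
-18 14 y -17.7 19.3 z [61.7 62.2 67.4]
-14 15 y -21.0 19.2 z [61.3 62.2 63. ]
-10 12 y -12.5 10.4 z [61.8 62.8 66.1]
top 73
-42 12 y -22.4 17.6 z [57.6 59.7 62.5]
-38 16 y -20.8 16.7 z [58.5 61.  62.8]
-34 13 y -21.7 18.3 z [59.8 60.9 62.2]
-30 11 y -20.1 17.4 z [58.7 60.4 61.5]
-26 13 y -14.2 14.8 z [58.2 60.3 62.9]
-22 8 y -4.0 13.9 z [59.7 61.8 62.9]
325 [40 38 50 68 78 80 82 86 84 74 76 81 88 91 95 98]
327 [62 62 64 72 78 81 89 93 89 79 75 78 80 79 81 84]
332 [90 88 85 82 79 77 75 84 88 80 76 75 70 69 73 78]
335 [64 65 70 76 82 91 97 99 91 81 75 78 80 84 84 84]
```

Request:
send_rows(targets=[[[0, 0, 0, -0.004, 0.003, -0.04, 1], [0, 0, 0, 0, 0, -0.02, 1], [0, 0, 0, 0, 0, -0.01, 1], [0, 0, 0, 0, 0, -0.01, 1], [0, 0, 0, 0, 0, 0, 1], [0, 0, 0, 0, 0, 0, 1]]])

```text
time_s: 9.3
ee_pos: [631.4, 217.2, 48.1]
ee_rot: [179.9, 0.0, 145.5]
force: [0.5, 0.9, -3.3]
gripper_width: 24.8
gripper_force: 20.0
```

Request:
send_rows(targets=[[[0, 0, 0, 0, 0, -0.01, 1], [0, 0, 0, 0, 0, 0, 1]]])

```text
time_s: 9.5
ee_pos: [631.6, 217.1, 46.3]
ee_rot: [179.9, 0.0, 145.5]
force: [1.8, 1.4, -2.0]
gripper_width: 25.1
gripper_force: 20.0
```

Request:
send_rows(targets=[[[0, 0, 0, 0, 0, -0.01, 1], [0, 0, 0, 0, 0, 0, 1]]])

```text
time_s: 9.7
ee_pos: [631.6, 217.1, 44.3]
ee_rot: [179.9, 0.0, 145.5]
force: [2.0, 2.7, -0.7]
gripper_width: 25.1
gripper_force: 20.0
```

Request:
send_rows(targets=[[[0, 0, 0, 0, 0, -0.01, 1], [0, 0, 0, 0, 0, 0, 1]]])

```text
time_s: 9.9
ee_pos: [631.5, 217.1, 42.2]
ee_rot: [179.9, 0.0, 145.5]
force: [2.5, 1.4, 0.2]
gripper_width: 25.1
gripper_force: 20.0
```

Request:
send_rows(targets=[[[0, 0, 0, 0, 0, -0.007, 1], [0, 0, 0, 0, 0, 0, 1]]])

```text
time_s: 10.1
ee_pos: [631.5, 217.1, 40.9]
ee_rot: [179.9, 0.0, 145.5]
force: [3.2, 1.9, -0.1]
gripper_width: 25.0
gripper_force: 20.0
```

Request:
send_rows(targets=[[[0, 0, 0, 0, 0, -0.005, 1], [0, 0, 0, 0, 0, 0, 1]]])

```text
time_s: 10.3
ee_pos: [631.4, 217.2, 40.3]
ee_rot: [179.9, 0.0, 145.6]
force: [2.0, 2.5, 2.0]
gripper_width: 25.2
gripper_force: 20.0
```

Request:
send_rows(targets=[[[0, 0, 0, 0, 0, -0.004, 1], [0, 0, 0, 0, 0, 0, 1]]])

```text
time_s: 10.5
ee_pos: [631.4, 217.2, 40.2]
ee_rot: [179.9, 0.0, 145.5]
force: [1.2, 1.9, 7.2]
gripper_width: 25.3
gripper_force: 20.0
```

Request:
send_rows(targets=[[[0, 0, 0, 0, 0, 0, 0.2], [0, 0, 0, 0, 0, 0, 0], [0, 0, 0, 0, 0, 0, 0], [0, 0, 0, 0, 0, 0, 0], [0, 0, 0, 0, 0, 0.05, 0], [0, 0, 0, 0, 0, 0.1, 0], [0, 0, 0, 0, 0, 0.2, 0], [0, 0, 0, 0, 0, 0.2, 0]]])

```text
time_s: 11.3
ee_pos: [630.5, 216.6, 150.1]
ee_rot: [-179.9, -0.1, 145.6]
force: [1.1, 0.8, -0.9]
gripper_width: 45.5
gripper_force: 0.0
```

Request:
send_rows(targets=[[[0, 0, 0, -0.123, 0.1305, 0, -1], [0, 0, 0, -0.123, 0.1305, 0, -1], [0, 0, 0, -0.123, 0.1305, 0, -1], [0, 0, 0, -0.123, 0.1305, 0, -1], [0, 0, 0, -0.123, 0.1305, 0, -1], [0, 0, 0, -0.123, 0.1305, 0, -1], [0, 0, 0, 0, 0, 0, -1]]])

```text
time_s: 12.0
ee_pos: [480.6, 376.2, 149.8]
ee_rot: [180.0, -0.1, 145.8]
force: [0.0, 0.2, 0.3]
gripper_width: 90.9
gripper_force: 0.0
```

Run:
```python
from h import *
print(env.state()['ee_pos'].round(1),env.state()['ee_rot'].round(1))
til=[]
for n in('scene','top'):
    fr=[optics.grab_frame(n) for _ in range(3)]
    im=np.mean([f[0] for f in fr],0).astype(np.uint8); P=cloud(n,np.median([f[1] for f in fr],0))
    w=26;u,v=np.round(proj(n,(632,216,40))).astype(int)
    til.append(cv2.resize(im[v-w:v+w,u-w:u+w],(390,390),interpolation=cv2.INTER_CUBIC))
    p=P[v-w:v+w,u-w:u+w].reshape(-1,3); L=np.c_[(p[:,:2]-(632,216.7))@rot(-34),p[:,2]]
    for a,b in((-38,-33),(-25,-15),(15,25),(33,38)):
        q=L[(L[:,0]>a)&(L[:,0]<b)&(abs(L[:,1])<17)]; print(n,a,b,len(q),np.median(q[:,2]).round(1))
    q=L[(np.hypot(L[:,0],L[:,1])<25)&(L[:,2]>48)]; print('boss top',q.mean(0).round(1),len(q))
    q=P[(np.hypot(P[...,0]-483,P[...,1]-373)<35)&(P[...,2]>38)&(P[...,2]<50)]; print('diff',len(q),q.mean(0).round(1) if len(q) else '')
save(np.hstack(til),'seated.png')
```

```text
[480.6 376.2 149.8] [ 1.800e+02 -1.000e-01  1.458e+02]
scene -38 -33 23 37.4
scene -25 -15 20 38.2
scene 15 25 5 39.5
scene 33 38 5 38.0
boss top [ 0.4  1.9 53.8] 40
diff 153 [483.6 376.8  43.7]
top -38 -33 17 36.3
top -25 -15 34 37.8
top 15 25 35 36.6
top 33 38 17 37.3
boss top [-1.3 -2.1 52.7] 52
diff 0
```

View pics/seated.png

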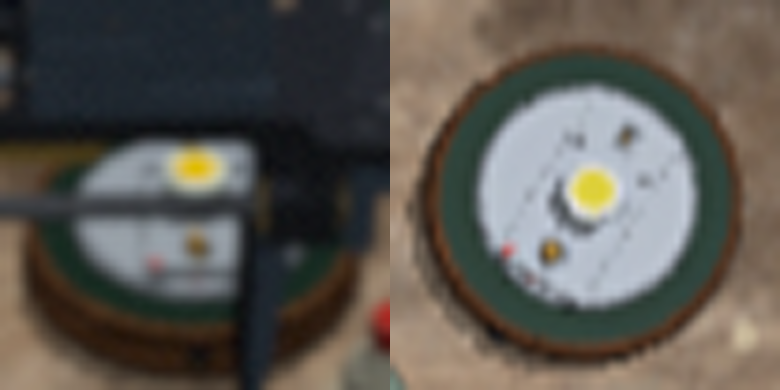

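Request:
send_rows(targets=[[[0, 0, 0, 0.012, -0.0095, -0.15, -1], [0, 0, 0, 0, 0, -0.17, -1], [0, 0, 0, 0, 0, -0.17, -1], [0, 0, 0, 0, 0, -0.12, -1], [0, 0, 0, 0, 0, -0.06, -0.5], [0, 0, 0, 0, 0, 0, 1], [0, 0, 0, 0, 0, 0, 1], [0, 0, 0, 0, 0, 0, 1], [0, 0, 0, 0, 0, 0, 1], [0, 0, 0, 0, 0, 0, 1], [0, 0, 0, 0, 0, 0, 1], [0, 0, 0, 0, 0, 0, 1]]])

```text
time_s: 13.5
ee_pos: [486.3, 371.9, 15.7]
ee_rot: [179.9, 0.0, 145.6]
force: [-1.2, -0.2, 3.8]
gripper_width: 41.4
gripper_force: 20.0
```

Request:
send_rows(targets=[[[0, 0, 0, 0, 0, 0, 1], [0, 0, 0, 0, 0, 0, 1]]])

```text
time_s: 13.7
ee_pos: [486.2, 371.9, 15.7]
ee_rot: [179.9, 0.0, 145.6]
force: [0.4, -0.1, 5.7]
gripper_width: 41.5
gripper_force: 20.0
```

Request:
send_rows(targets=[[[0, 0, 0, 0, 0, 0.05, 1], [0, 0, 0, 0, 0, 0.12, 1], [0, 0, 0, 0, 0, 0.15, 1], [0, 0, 0, 0, 0, 0.1, 1], [0, 0, 0, 0.1064, -0.1124, 0.05, 1], [0, 0, 0, 0.1064, -0.1124, 0, 1], [0, 0, 0, 0.1064, -0.1124, 0, 1], [0, 0, 0, 0.1064, -0.1124, 0, 1], [0, 0, 0, 0.1064, -0.1124, 0, 1], [0, 0, 0, 0.1064, -0.1124, 0, 1], [0, 0, 0, 0.1064, -0.1124, 0, 1], [0, 0, 0, 0, 0, 0, 1]]])

```text
time_s: 14.9
ee_pos: [637.1, 211.0, 108.6]
ee_rot: [-180.0, 0.1, 145.4]
force: [-1.1, 0.0, -1.4]
gripper_width: 41.4
gripper_force: 20.0
```

Request:
send_rows(targets=[[[0, 0, 0, 0, 0, -0.05, 1], [0, 0, 0, 0, 0, 0, 1], [0, 0, 0, 0, 0, 0, 1]]])

```text
time_s: 15.2
ee_pos: [633.6, 214.9, 98.2]
ee_rot: [-179.9, -0.1, 145.6]
force: [-0.3, 0.6, -0.5]
gripper_width: 41.2
gripper_force: 20.0
```

Run:
```python
from h import *
s=env.state(); T=s['ee_pos']; print(T.round(1),s['ee_rot'].round(1))
til=[]
for n in('scene','top'):
    fr=[optics.grab_frame(n) for _ in range(3)]
    im=np.mean([f[0] for f in fr],0).astype(np.uint8)
    w=30;u,v=np.round(proj(n,(632,216,80))).astype(int); o=np.array([u-w,v-w])
    t=cv2.resize(im[v-w:v+w,u-w:u+w],(390,390),interpolation=cv2.INTER_CUBIC).copy()
    zb=T[2]-15.7
    for z in(zb,zb+44):
        for a in np.arange(0,360,10):
            X=(632.7+21*np.cos(np.radians(a)),217.5+21*np.sin(np.radians(a)),z) if n=='scene' else (632+21*np.cos(np.radians(a)),216+21*np.sin(np.radians(a)),z)
            q=(proj(n,X)-o+.5)*6.5-.5; cv2.circle(t,tuple(int(x) for x in q),1,(255,0,0),-1)
    til.append(t)
    for r in optics.silhouettes(n,'diffuser_mid')[:2]:
        vv,uu=np.nonzero(r['mask']); print(n,round(r['conf'],2),len(uu),uu.min(),uu.max(),vv.min(),vv.max(),uu.mean().round(1))
    print('exp axis px',proj(n,(632.7,217.5,zb)).round(1),proj(n,(632.7,217.5,zb+44)).round(1))
save(np.hstack(til),'diffheld.png')
```

```text
[633.6 214.9  98.2] [-1.799e+02 -1.000e-01  1.456e+02]
scene 0.51 266 324 339 149 167 331.2
exp axis px [330.7 164.5] [331.1 152. ]
exp axis px [356.8 149.2] [358.3 146.9]
```

View pics/diffheld.png

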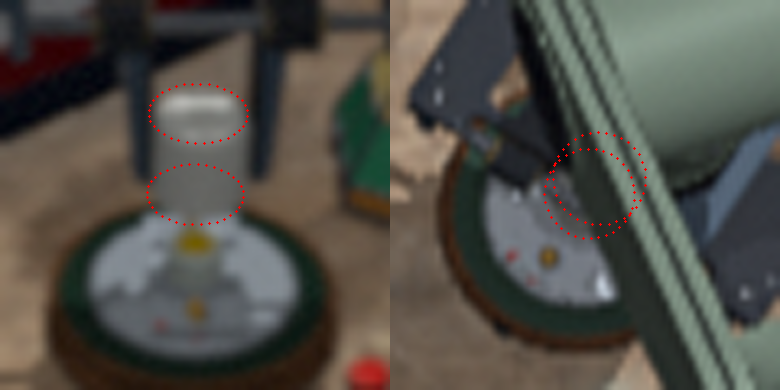

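Request:
send_rows(targets=[[[0, 0, 0, 0.004, 0, -0.05, 1], [0, 0, 0, 0, 0, -0.05, 1], [0, 0, 0, 0, 0, -0.03, 1], [0, 0, 0, 0, 0, -0.02, 1], [0, 0, 0, 0, 0, -0.01, 1], [0, 0, 0, 0, 0, -0.01, 1], [0, 0, 0, 0, 0, 0, 1]]])

```text
time_s: 16.3
ee_pos: [635.6, 214.2, 64.8]
ee_rot: [180.0, -0.0, 145.6]
force: [0.1, -0.3, -1.3]
gripper_width: 40.9
gripper_force: 20.0
```

Request:
send_rows(targets=[[[0, 0, 0, 0, 0, -0.01, 1], [0, 0, 0, 0, 0, -0.01, 1], [0, 0, 0, 0, 0, 0, 1]]])

```text
time_s: 16.6
ee_pos: [635.5, 214.2, 60.7]
ee_rot: [-180.0, -0.0, 145.6]
force: [0.2, -0.4, 0.4]
gripper_width: 41.4
gripper_force: 20.0
```

Request:
send_rows(targets=[[[0, 0, 0, 0, 0, -0.01, 1], [0, 0, 0, 0, 0, -0.01, 1], [0, 0, 0, 0, 0, -0.01, 1], [0, 0, 0, 0, 0, -0.004, 1], [0, 0, 0, 0, 0, 0, 1]]])

```text
time_s: 17.1
ee_pos: [635.5, 214.1, 53.9]
ee_rot: [-180.0, -0.0, 145.6]
force: [0.2, 0.1, -0.0]
gripper_width: 41.5
gripper_force: 20.0
```

Request:
send_rows(targets=[[[0, 0, 0, 0, 0, -0.005, 1], [0, 0, 0, 0, 0, 0, 1]]])

```text
time_s: 17.3
ee_pos: [635.6, 214.2, 53.1]
ee_rot: [-180.0, -0.0, 145.6]
force: [0.5, -1.2, -1.2]
gripper_width: 41.1
gripper_force: 20.0
```

Request:
send_rows(targets=[[[0, 0, 0, 0, 0, -0.004, 1], [0, 0, 0, 0, 0, 0, 1]]])

```text
time_s: 17.5
ee_pos: [635.7, 214.2, 52.8]
ee_rot: [180.0, 0.0, 145.6]
force: [0.3, -1.0, 2.0]
gripper_width: 41.1
gripper_force: 20.0
```

Request:
send_rows(targets=[[[0, 0, 0, 0, 0, 0, -0.2], [0, 0, 0, 0, 0, 0, -0.4], [0, 0, 0, 0, 0, 0, -0.4], [0, 0, 0, 0, 0, 0, -0.6], [0, 0, 0, 0, 0, 0.05, -0.6], [0, 0, 0, 0, 0, 0.15, -0.6], [0, 0, 0, 0, 0, 0.2, -1], [0, 0, 0, 0, 0, 0.2, -1], [0, 0, 0, 0, 0, 0.12, -1], [0, 0, 0, 0, 0, 0, -1]]])

```text
time_s: 18.5
ee_pos: [637.9, 214.9, 202.1]
ee_rot: [179.5, 0.4, 145.6]
force: [0.1, 0.9, 0.5]
gripper_width: 91.3
gripper_force: 0.0
```

Run:
```python
from h import *
s=env.state(); print(s['ee_pos'].round(1))
for n in('scene','top'):
    fr=[optics.grab_frame(n) for _ in range(4)]
    P=cloud(n,np.median([f[1] for f in fr],0)).reshape(-1,3)
    q=P[(np.hypot(P[:,0]-659,P[:,1]-40)<40)&(P[:,2]>93)&(P[:,2]<103)]; 
    c,r=cv2.minEnclosingCircle(q[:,:2].astype(np.float32)); print(n,'collar',len(q),q.mean(0).round(1),np.round(c,1),round(r,1), q.min(0).round(),q.max(0).round())
    q=P[(np.hypot(P[:,0]-632,P[:,1]-217)<30)&(P[:,2]>74)&(P[:,2]<90)]; print('diff',len(q),q.mean(0).round(1) if len(q) else '')
```

```text
[637.9 214.9 202.1]
scene collar 81 [660.5  41.5  97.4] [661.   40.8] 25.3 [637.  16.  93.] [686.  66. 101.]
diff 115 [631.  219.   80.2]<stdin>:7: RuntimeWarning: Mean of empty slice.
  ret = um.true_divide(
Traceback (most recent call last):
ValueError: zero-size array to reduction operation minimum which has no identity
```

Request:
send_rows(targets=[[[0, 0, 0, 0.02, -0.145, 0, -1], [0, 0, 0, 0.02, -0.145, 0, -1], [0, 0, 0, 0.02, -0.145, -0.05, -1], [0, 0, 0, 0.02, -0.145, -0.05, -1], [0, 0, 0, 0.02, -0.145, -0.1, -1], [0, 0, 0, 0.01, -0.145, -0.1, -1], [0, 0, 0, 0, 0, 0, -1], [0, 0, 0, 0, 0, 0, -1], [0, 0, 0, 0, 0, 0, -1]]])

```text
time_s: 19.8
ee_pos: [658.1, 41.1, 136.9]
ee_rot: [179.9, 0.0, 145.6]
force: [-0.3, 0.5, 0.6]
gripper_width: 91.2
gripper_force: 0.0
```

Request:
send_rows(targets=[[[0, 0, 0, 0.0085, -0.007, -0.1, -1], [0, 0, 0, 0, 0, -0.12, -1], [0, 0, 0, 0, 0, -0.065, -1], [0, 0, 0, 0, 0, 0, 0], [0, 0, 0, 0, 0, 0, 1], [0, 0, 0, 0, 0, 0, 1], [0, 0, 0, 0, 0, 0, 1], [0, 0, 0, 0, 0, 0, 1], [0, 0, 0, 0, 0, 0, 1], [0, 0, 0, 0, 0, 0, 1]]], grip_force=30)

```text
time_s: 20.8
ee_pos: [659.6, 38.8, 79.9]
ee_rot: [180.0, 0.0, 145.6]
force: [-0.3, 0.5, 3.0]
gripper_width: 48.7
gripper_force: 30.0
```

Request:
send_rows(targets=[[[0, 0, 0, 0, 0, 0, 1], [0, 0, 0, 0, 0, 0, 1]]])

```text
time_s: 21.0
ee_pos: [659.6, 38.8, 79.9]
ee_rot: [180.0, 0.0, 145.6]
force: [-0.1, 0.8, 4.3]
gripper_width: 48.8
gripper_force: 30.0
```

Request:
send_rows(targets=[[[0, 0, 0, 0, 0, 0.03, 1], [0, 0, 0, 0, 0, 0.08, 1], [0, 0, 0, 0, 0, 0.12, 1], [0, 0, 0, 0, 0, 0.12, 1], [0, 0, 0, 0, 0, 0.12, 1], [0, 0, 0, 0, 0, 0.08, 1], [0, 0, 0, 0, 0, 0, 1], [0, 0, 0, 0, 0, 0, 1]]])

```text
time_s: 21.8
ee_pos: [658.7, 38.8, 188.3]
ee_rot: [-179.9, -0.1, 145.5]
force: [-0.3, 0.4, -3.6]
gripper_width: 48.6
gripper_force: 30.0
```

Request:
send_rows(targets=[[[0, 0, 0, -0.017, 0.111, 0, 1], [0, 0, 0, -0.017, 0.111, 0, 1], [0, 0, 0, -0.017, 0.111, 0, 1], [0, 0, 0, -0.017, 0.111, 0, 1], [0, 0, 0, -0.017, 0.111, 0, 1], [0, 0, 0, -0.017, 0.111, 0, 1], [0, 0, 0, -0.018, 0.111, 0, 1], [0, 0, 0, -0.018, 0.111, 0, 1], [0, 0, 0, 0, 0, 0, 1], [0, 0, 0, 0, 0, 0, 1], [0, 0, 0, 0, 0, 0, 1]]])

```text
time_s: 22.9
ee_pos: [631.4, 215.5, 188.2]
ee_rot: [-179.9, -0.1, 145.5]
force: [0.6, 0.1, -3.0]
gripper_width: 48.5
gripper_force: 30.0
```

Run:
```python
from h import *
s=env.state(); T=s['ee_pos']; print(T.round(1),s['ee_rot'].round(1))
til=[]
for n,FC in(('scene',(632.7,217.8)),('top',(632,216))):
    im=np.mean([optics.grab_frame(n)[0] for _ in range(3)],0).astype(np.uint8)
    w=42;u,v=np.round(proj(n,(632,216,110))).astype(int); o=np.array([u-w,v-w])
    t=cv2.resize(im[v-w:v+w,u-w:u+w],(400,400),interpolation=cv2.INTER_CUBIC).copy(); k=400/84
    zb=T[2]-79.9
    for z,r in((zb,54),(zb,62.5),(zb+78,25),(zb+98,25),(32,46.5)):
        for a in np.arange(0,360,8):
            q=(proj(n,(FC[0]+r*np.cos(np.radians(a)),FC[1]+r*np.sin(np.radians(a)),z))-o+.5)*k-.5; cv2.circle(t,tuple(int(x) for x in q),1,(255,0,0),-1)
    til.append(t)
save(np.hstack(til),'shadeheld.png')
```

```text
[631.4 215.5 188.2] [-1.799e+02 -1.000e-01  1.455e+02]
```

View pics/shadeheld.png

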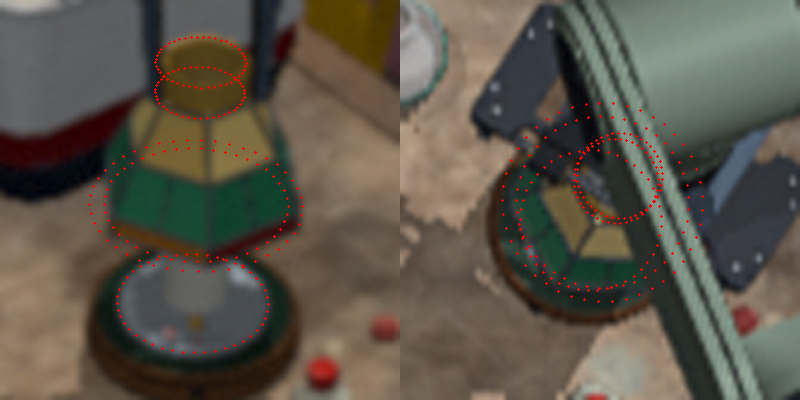

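Request:
send_rows(targets=[[[0, 0, 0, 0.003, 0.005, -0.05, 1], [0, 0, 0, 0, 0, -0.07, 1], [0, 0, 0, 0, 0, -0.07, 1], [0, 0, 0, 0, 0, -0.06, 1], [0, 0, 0, 0, 0, -0.05, 1], [0, 0, 0, 0, 0, -0.03, 1], [0, 0, 0, 0, 0, -0.015, 1], [0, 0, 0, 0, 0, 0, 1], [0, 0, 0, 0, 0, 0, 1]]])

```text
time_s: 24.1
ee_pos: [632.7, 217.5, 120.9]
ee_rot: [179.9, 0.0, 145.6]
force: [-0.1, 0.5, -2.9]
gripper_width: 48.4
gripper_force: 30.0
```

Request:
send_rows(targets=[[[0, 0, 0, 0, 0, -0.015, 1], [0, 0, 0, 0, 0, -0.01, 1], [0, 0, 0, 0, 0, -0.01, 1], [0, 0, 0, 0, 0, 0, 1]]])

```text
time_s: 24.5
ee_pos: [632.1, 217.3, 113.0]
ee_rot: [-180.0, -0.0, 145.6]
force: [-0.0, -0.3, -3.3]
gripper_width: 48.6
gripper_force: 30.0
```

Bottom is now about 33 mm up; the last 7 mm go down slowly.

Request:
send_rows(targets=[[[0, 0, 0, 0, 0, -0.01, 1], [0, 0, 0, 0, 0, -0.01, 1], [0, 0, 0, 0, 0, 0, 1]]])

```text
time_s: 24.8
ee_pos: [632.1, 217.3, 108.9]
ee_rot: [-180.0, -0.0, 145.6]
force: [0.6, 0.3, -4.3]
gripper_width: 48.6
gripper_force: 30.0
```

Request:
send_rows(targets=[[[0, 0, 0, 0, 0, -0.01, 1], [0, 0, 0, 0, 0, -0.005, 1], [0, 0, 0, 0, 0, 0, 1]]])

```text
time_s: 25.1
ee_pos: [632.2, 217.4, 106.1]
ee_rot: [-180.0, -0.0, 145.6]
force: [0.2, -0.8, -3.4]
gripper_width: 48.5
gripper_force: 30.0
```

Request:
send_rows(targets=[[[0, 0, 0, 0, 0, -0.004, 1], [0, 0, 0, 0, 0, -0.003, 1], [0, 0, 0, 0, 0, 0, 1]]])

```text
time_s: 25.4
ee_pos: [632.3, 217.4, 105.9]
ee_rot: [180.0, 0.0, 145.6]
force: [-2.8, -1.2, 3.7]
gripper_width: 48.4
gripper_force: 30.0
```

Request:
send_rows(targets=[[[0, 0, 0, 0, 0, 0, -0.3], [0, 0, 0, 0, 0, 0, -0.5], [0, 0, 0, 0, 0, 0, -0.5], [0, 0, 0, 0, 0, 0, -0.5], [0, 0, 0, 0, 0, 0.05, -0.5], [0, 0, 0, 0, 0, 0.12, -0.5], [0, 0, 0, 0, 0, 0.15, -0.5], [0, 0, 0, 0, 0, 0.1, -0.2], [0, 0, 0, 0, 0, 0, -0.2]]])

```text
time_s: 26.3
ee_pos: [634.3, 218.0, 193.3]
ee_rot: [179.6, 0.3, 145.6]
force: [-0.4, -0.1, 0.2]
gripper_width: 56.1
gripper_force: 0.0
```

Request:
send_rows(targets=[[[0, 0, 0, -0.1, 0.006, 0, -0.2], [0, 0, 0, -0.16, 0.01, 0, -0.2], [0, 0, 0, -0.2, 0.012, 0, -0.2], [0, 0, 0, -0.2, 0.012, 0, -0.2], [0, 0, 0, -0.2, 0.012, 0, -0.2], [0, 0, 0, -0.16, 0.01, 0, -0.2], [0, 0, 0, -0.1, 0.006, 0, -0.2], [0, 0, 0, -0.035, 0.005, 0, -0.2], [0, 0, 0, 0, 0, 0, -0.2], [0, 0, 0, 0, 0, 0, -0.2], [0, 0, 0, 0, 0, 0, -0.2]]])

```text
time_s: 27.4
ee_pos: [402.4, 232.1, 188.7]
ee_rot: [180.0, 0.0, 145.5]
force: [0.0, -0.0, 0.1]
gripper_width: 54.9
gripper_force: 0.0
```

Run:
```python
from h import *
s=env.state(); print(s['ee_pos'].round(1),s['gripper_width'])
til=[]
for n in('scene','top'):
    fr=[optics.grab_frame(n) for _ in range(4)]
    im=np.mean([f[0] for f in fr],0).astype(np.uint8)
    P=cloud(n,np.median([f[1] for f in fr],0)).reshape(-1,3)
    def cc(name,c,R,lo,hi):
        q=P[(np.hypot(P[:,0]-c[0],P[:,1]-c[1])<R)&(P[:,2]>lo)&(P[:,2]<hi)].astype(np.float32)
        if len(q)>5: print(n,name,len(q),q.mean(0).round(1),np.round(cv2.minEnclosingCircle(q[:,:2])[0],1))
    cc('collar',(632,217),38,118,130); cc('cap knob',(401,232),14,31,40); cc('cap flange',(401,232),40,9,22)
    w=42;u,v=np.round(proj(n,(632,216,80) if n=='scene' else (560,216,80))).astype(int)
    til.append(cv2.resize(im[v-w:v+w,u-w:u+w],(400,400),interpolation=cv2.INTER_CUBIC))
save(np.hstack(til),'shadeset.png')
```

```text
[402.4 232.1 188.7] 54.87229800388985Traceback (most recent call last):
  File "<stdin>", line 11, in <module>
  File "<stdin>", line 10, in cc
cv2.error: OpenCV(4.12.0) /io/opencv/modules/imgproc/src/shapedescr.cpp:201: error: (-215:Assertion failed) count >= 0 && (depth == CV_32F || depth == CV_32S) in function 'minEnclosingCircle'
```

Run:
```python
from h import *
til=[]
for n in('scene','top'):
    fr=[optics.grab_frame(n) for _ in range(4)]
    im=np.mean([f[0] for f in fr],0).astype(np.uint8)
    P=cloud(n,np.median([f[1] for f in fr],0)).reshape(-1,3)
    def cc(name,c,R,lo,hi):
        q=P[(np.hypot(P[:,0]-c[0],P[:,1]-c[1])<R)&(P[:,2]>lo)&(P[:,2]<hi)]
        if len(q)>5: print(n,name,len(q),q.mean(0).round(1),np.round(cv2.minEnclosingCircle(np.ascontiguousarray(q[:,:2],np.float32))[0],1))
    cc('collar',(632,217),38,118,130); cc('cap knob',(401,232),14,31,40); cc('cap flange',(401,232),40,9,22)
    w=42;u,v=np.round(proj(n,(632,216,80) if n=='scene' else (560,216,80))).astype(int)
    til.append(cv2.resize(im[v-w:v+w,u-w:u+w],(400,400),interpolation=cv2.INTER_CUBIC))
save(np.hstack(til),'shadeset.png')
```

```text
scene collar 107 [632.7 219.2 123. ] [634.  218.8]
scene cap knob 30 [402.9 234.4  36.2] [403.6 233.4]
scene cap flange 240 [399.1 238.7  15.9] [403.5 233.8]
top collar 73 [630.3 216.6 123.1] [630.2 216.5]
```

View pics/shadeset.png

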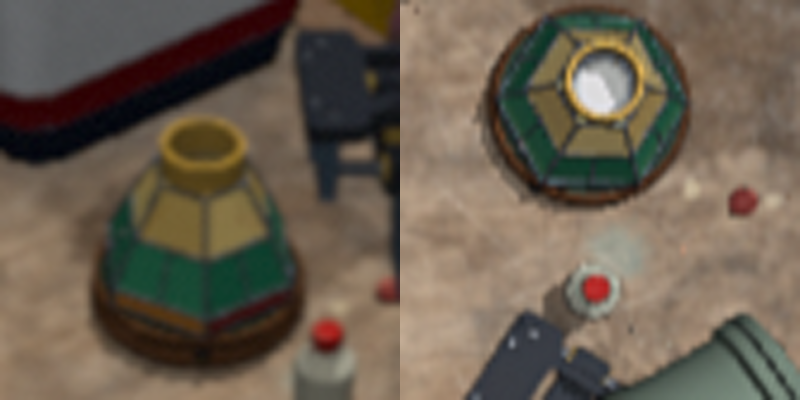

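Request:
send_rows(targets=[[[0, 0, 0, -0.0035, 0.0025, -0.15, -0.2], [0, 0, 0, 0, 0, -0.2, -0.2], [0, 0, 0, 0, 0, -0.2, -0.2], [0, 0, 0, 0, 0, -0.15, -0.2], [0, 0, 0, 0, 0, -0.09, -0.2], [0, 0, 0, 0, 0, -0.03, -0.2], [0, 0, 0, 0, 0, -0.015, -0.2], [0, 0, 0, 0, 0, 0, -0.2]]])

```text
time_s: 28.8
ee_pos: [401.1, 232.8, 22.4]
ee_rot: [179.9, 0.0, 145.6]
force: [-0.6, 0.5, 0.5]
gripper_width: 54.8
gripper_force: 0.0
```

Request:
send_rows(targets=[[[0, 0, 0, 0, 0, 0, 1], [0, 0, 0, 0, 0, 0, 1], [0, 0, 0, 0, 0, 0, 1], [0, 0, 0, 0, 0, 0, 1], [0, 0, 0, 0, 0, 0, 1], [0, 0, 0, 0, 0, 0, 1], [0, 0, 0, 0, 0, 0, 1]]], grip_force=25)

```text
time_s: 29.5
ee_pos: [400.8, 232.6, 22.1]
ee_rot: [180.0, 0.0, 145.5]
force: [-0.5, 0.7, 1.7]
gripper_width: 14.7
gripper_force: 25.0
```

Request:
send_rows(targets=[[[0, 0, 0, 0, 0, 0.05, 1], [0, 0, 0, 0, 0, 0.15, 1], [0, 0, 0, 0, 0, 0.2, 1], [0, 0, 0, 0, 0, 0.2, 1], [0, 0, 0, 0, 0, 0.15, 1], [0, 0, 0, 0, 0, 0.08, 1], [0, 0, 0, 0, 0, 0, 1]]])

```text
time_s: 30.2
ee_pos: [401.8, 233.1, 190.7]
ee_rot: [179.7, 0.2, 145.6]
force: [-0.1, 1.0, -1.8]
gripper_width: 14.4
gripper_force: 25.0
```

Request:
send_rows(targets=[[[0, 0, 0, 0.08, -0.005, 0, 1], [0, 0, 0, 0.14, -0.01, 0, 1], [0, 0, 0, 0.17, -0.011, 0, 1], [0, 0, 0, 0.18, -0.012, 0, 1], [0, 0, 0, 0.18, -0.012, 0, 1], [0, 0, 0, 0.17, -0.011, 0, 1], [0, 0, 0, 0.14, -0.01, 0, 1], [0, 0, 0, 0.07, -0.005, 0, 1], [0, 0, 0, 0.0225, 0, -0.05, 1], [0, 0, 0, 0, 0, 0, 1], [0, 0, 0, 0, 0, 0, 1], [0, 0, 0, 0, 0, 0, 1]]])

```text
time_s: 31.4
ee_pos: [630.3, 217.4, 177.8]
ee_rot: [-180.0, -0.0, 145.6]
force: [-0.6, 1.1, -0.9]
gripper_width: 14.9
gripper_force: 25.0
```

Run:
```python
from h import *
s=env.state(); T=s['ee_pos']; print(T.round(1),s['ee_rot'].round(1))
til=[]
for n,FC in(('scene',(633.3,218.8)),('top',(630.5,216.5))):
    im=np.mean([optics.grab_frame(n)[0] for _ in range(3)],0).astype(np.uint8)
    w=26;u,v=np.round(proj(n,(632,216,140))).astype(int); o=np.array([u-w,v-w])
    k=400/(2*w); t=cv2.resize(im[v-w:v+w,u-w:u+w],(400,400),interpolation=cv2.INTER_CUBIC).copy()
    zb=T[2]-22.1
    for z,r in((zb,17.5),(zb+8,29),(124,25)):
        for a in np.arange(0,360,10):
            q=(proj(n,(FC[0]+r*np.cos(np.radians(a)),FC[1]+r*np.sin(np.radians(a)),z))-o+.5)*k-.5; cv2.circle(t,tuple(int(x) for x in q),1,(0,0,255),-1)
    til.append(t)
save(np.hstack(til),'capheld.png')
```

```text
[630.3 217.4 177.8] [-180.    -0.   145.6]
```

View pics/capheld.png

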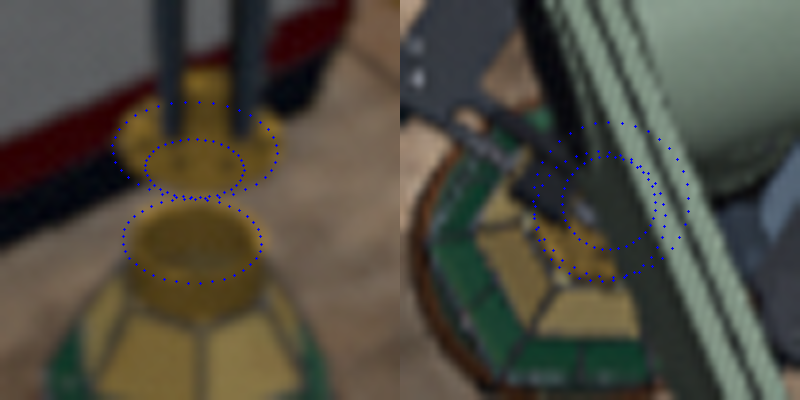

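Request:
send_rows(targets=[[[0, 0, 0, 0.005, 0.004, -0.03, 1], [0, 0, 0, 0, 0, -0.04, 1], [0, 0, 0, 0, 0, -0.04, 1], [0, 0, 0, 0, 0, -0.02, 1], [0, 0, 0, 0, 0, -0.01, 1], [0, 0, 0, 0, 0, 0, 1], [0, 0, 0, 0, 0, 0, 1]]])

```text
time_s: 32.4
ee_pos: [632.3, 218.2, 150.2]
ee_rot: [180.0, 0.0, 145.6]
force: [0.8, 0.9, -0.8]
gripper_width: 14.9
gripper_force: 25.0
```

Request:
send_rows(targets=[[[0, 0, 0, 0, 0, -0.01, 1], [0, 0, 0, 0, 0, -0.01, 1], [0, 0, 0, 0, 0, 0, 1]]])

```text
time_s: 32.7
ee_pos: [631.9, 218.0, 145.7]
ee_rot: [-180.0, -0.0, 145.6]
force: [-0.6, -0.6, -1.1]
gripper_width: 15.0
gripper_force: 25.0
```

Request:
send_rows(targets=[[[0, 0, 0, 0, 0, -0.01, 1], [0, 0, 0, 0, 0, -0.01, 1], [0, 0, 0, 0, 0, 0, 1]]])

```text
time_s: 33.0
ee_pos: [631.9, 218.0, 141.5]
ee_rot: [-180.0, -0.0, 145.6]
force: [0.9, 0.6, 0.0]
gripper_width: 15.1
gripper_force: 25.0
```

Request:
send_rows(targets=[[[0, 0, 0, 0, 0, -0.01, 1], [0, 0, 0, 0, 0, -0.005, 1], [0, 0, 0, 0, 0, 0, 1]]])

```text
time_s: 33.3
ee_pos: [632.0, 218.1, 138.7]
ee_rot: [-180.0, -0.0, 145.6]
force: [0.1, 0.2, -0.9]
gripper_width: 14.9
gripper_force: 25.0
```

Request:
send_rows(targets=[[[0, 0, 0, 0, 0, -0.004, 1], [0, 0, 0, 0, 0, 0, 1]]])

```text
time_s: 33.5
ee_pos: [632.2, 218.1, 138.2]
ee_rot: [180.0, 0.0, 145.6]
force: [-0.5, -0.2, -1.1]
gripper_width: 15.0
gripper_force: 25.0
```

Request:
send_rows(targets=[[[0, 0, 0, 0, 0, -0.004, 1], [0, 0, 0, 0, 0, 0, 1]]])

```text
time_s: 33.7
ee_pos: [632.2, 218.2, 138.1]
ee_rot: [180.0, 0.0, 145.6]
force: [-1.2, 0.4, 2.7]
gripper_width: 14.7
gripper_force: 25.0
```

Seated at the expected height; release, rise and move aside to look.

Request:
send_rows(targets=[[[0, 0, 0, 0, 0, 0, 0.5], [0, 0, 0, 0, 0, 0, 0.2], [0, 0, 0, 0, 0, 0, 0.2], [0, 0, 0, 0, 0, 0, 0.2], [0, 0, 0, 0, 0, 0, 0.2], [0, 0, 0, 0, 0, 0.05, 0.2], [0, 0, 0, 0, 0, 0.15, 0.2], [0, 0, 0, 0, 0, 0.15, 0.2], [0, 0, 0, 0, 0, 0.1, 0.2], [0, 0, 0, 0, 0, 0, 0.2]]])

```text
time_s: 34.7
ee_pos: [633.9, 218.7, 231.8]
ee_rot: [179.6, 0.3, 145.6]
force: [0.6, -0.4, 0.6]
gripper_width: 36.0
gripper_force: 0.0
```

Request:
send_rows(targets=[[[0, 0, 0, -0.08, -0.08, 0, 0.2], [0, 0, 0, -0.15, -0.15, 0, 0.2], [0, 0, 0, -0.15, -0.15, 0, 0.2], [0, 0, 0, -0.15, -0.15, 0, 0.2], [0, 0, 0, -0.15, -0.15, 0, 0.2], [0, 0, 0, -0.08, -0.08, 0, 0.2], [0, 0, 0, 0, 0, 0, 0.2], [0, 0, 0, 0, 0, 0, 0.2], [0, 0, 0, 0, 0, 0, 0.2]]])

```text
time_s: 35.6
ee_pos: [481.0, 66.8, 227.0]
ee_rot: [180.0, -0.0, 145.6]
force: [0.3, 0.0, -0.8]
gripper_width: 36.2
gripper_force: 0.0
```

Run:
```python
from h import *
print(env.state()['ee_pos'].round(1))
til=[]
for n in('scene','top'):
    fr=[optics.grab_frame(n) for _ in range(4)]
    im=np.mean([f[0] for f in fr],0).astype(np.uint8)
    P=cloud(n,np.median([f[1] for f in fr],0)).reshape(-1,3)
    for nm,R,lo,hi in(('knob',15,148,160),('flange',40,128,140)):
        q=P[(np.hypot(P[:,0]-632,P[:,1]-217)<R)&(P[:,2]>lo)&(P[:,2]<hi)]
        if len(q)>3: print(n,nm,len(q),q.mean(0).round(1),np.round(cv2.minEnclosingCircle(np.ascontiguousarray(q[:,:2],np.float32)),1) if 0 else '')
    w=36;u,v=np.round(proj(n,(632,216,80) if n=='scene' else (600,216,80))).astype(int)
    til.append(cv2.resize(im[v-w:v+w,u-w:u+w],(400,400),interpolation=cv2.INTER_CUBIC))
save(np.hstack(til),'final.png')
```

```text
[481.   66.8 227. ]
scene knob 25 [632.7 220.1 151.7] 
scene flange 171 [628.4 223.1 132.5] 
top knob 26 [630.7 216.5 151.7] 
top flange 218 [630.5 217.  132. ]
```

View pics/final.png

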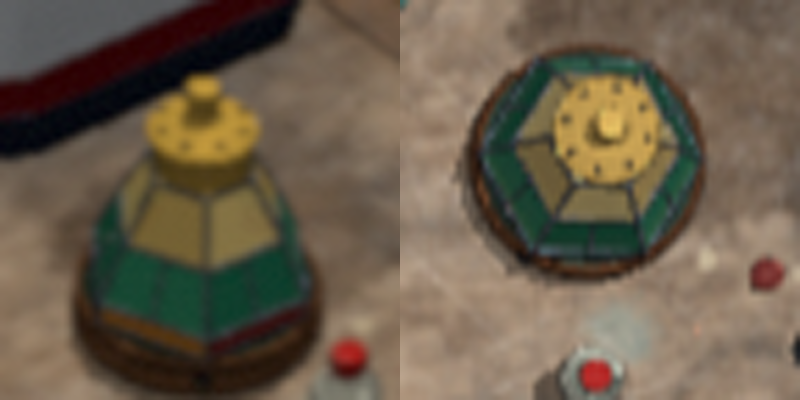

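The picture shows the cap flat on the collar: knob near (203,95) in the left view and (610,125) in the right. The knob top measures 151.7 mm up, against about 152 expected. The bottle and nugget stand where they were.

```bash
python3 -c "
from workcell import env
print(env.job_done())"
```

```text
the job is handed in; nothing more can be done
None
```

I built the lamp on its foot in the required order (plate, diffuser, shade, cap), released every part, left the bottle and nugget in place, and handed the job in after about 36 s of robot time; no verdict was returned.

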